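Unstack the ornaments and set each on its own mat

ROBOT

A 6-joint arm with a two-finger parallel gripper is mounted at the origin on the work surface. World frame = base frame: x ahead of the robot, y to its left, z up, the work surface at z = 0. Lengths are in m, angles in rad, forces in N, time in s.
With the tool pointing down it reaches from about 0.35 to 0.975 m from the base axis. Payload 4.9 kg.
Tool frame: the origin (TCP) lies midway between the tips of the shut fingers; the grasp point (between the pads) lies 19 mm behind it; z points along the fingers, y is the line along which they close (so a half turn about z gives the same grasp; the last joint's range is limited). The gripper opens to 85 mm and grips with 20 to 120 N. Pads are 22 mm wide; open, the fingers measure 114 mm over their backs; the gripper's body (76 mm by 85 mm) begins 54 mm behind the grasp point. The pads swing forward as they close: fully open they stand 13 mm farther back than shut.
Start: joints at [-1.365, 0.053, 1.613, -0, 1.476, -0.119], TCP at [0.199, -0.592, 0.231] pointing down, gripper open.
Joint ranges: [-3.01, 3.01], [-1.01, 2.22], [0.06, 2.58], [-1.02, 4.17], [0.09, 2.62], [-3.14, 3.14]. Speed limits (rad/s): [2.57, 2.57, 3.14, 3.14, 3.14, 3.14].

INTERFACE

Orientations are given as a rotation vector (axis times angle).
In Python, from station import ctrl gives the robot as it stands.
- The arm moves only by the tool step_arm, never from a script. Its argument "targets" is a list of rows, each an object with "travel": the shift along the world's x, y, z as a fraction of full scale, a list of three; "angular": the turn, a rotation vector about the world's x, y, z as a fraction of full scale, a list of three; "gripper": the opening, from 0 (shut) to 1 (fully open). In form: [{"travel": [x, y, z], "angular": [rx, ry, rz], "gripper": gripper}, ...]. A call has 1 to 10 rows; each row is the pose to reach, as a shift and turn from the pose commanded when the call began; what a row does not reach only later rows make up. Full scale, the value 1, is 0.6 m for a shift and pi/4 rad for a turn. A row lasts 1/10 s, in which the tool goes at most 50 mm and 8.59 degrees, less where a joint would pass 70% of its speed; a pose out of reach is approached as far as the arm can. A call with a number of a shift or a turn outside -1 to 1 is refused whole. A call with a gripper value outside its range is refused whole. The fingers move at their own pace and stop on an object; "squeeze" is the grip in N (left out, the last holds). Time passes only in rows, so rows that repeat a pose let the fingers close. It gives the time, the measured TCP pose, the force, the opening and the grip force at its end, in the units of the state.
- ctrl.get_obs(): the state, without advancing time (a new reading comes with each control period).
- ctrl.get_image(name): name is "scene" or "top" or "wrist"; returns a dict with "img" (400x640x3 uint8, red, green, blue), "fx", "fy", "cx", "cy" (pixels), "D" ([k1, k2, p1, p2, k3] as OpenCV has them; the pictures are not rectified), "rvec" (rotation vector, rad) and "tvec" (3), from world to camera coordinates, as OpenCV has them. Camera axes: x right, y down, z forward; pixel columns grow to the right and rows downward; lengths in m; the calibration is good to about 2 mm. A picture is of the moment at which its call begins. There is no depth.
- ctrl.finish_job(): hands the job in; it is judged then, once.
The state is a dict: "t": time; "q": joint angles; "dq": joint speeds; "effort": joint torques, N m; "tool_pos": TCP position; "tool_rot": TCP orientation; "contact_force": force on the tool from outside, world axes, zero at the start; "wrist_torque": the same for the moment, N m; "opening": finger opening in m; "grip_force": force on a finger pad.
Only numpy, scipy, OpenCV 4.12 (cv2) and the standard library are available. Lean on these libraries where they do the work, as an engineer would, in place of code of your own. Each camera call takes 0.05 s, during which the arm holds its last target. There are 200 camera calls.

TASK

The ornaments are piled up in one stack: take it apart and set the potted succulent in the terracotta saucer, the round wooden jar on the round cork mat, the square marble tealight holder on the square cork mat and the oblong wooden keepsake box on the oblong cork mat. Each must stand upright in the middle of its place, the holder and the box with their sides parallel to the sides of their mats. Never let the succulent tip over, and leave the picture frame and the brass leaf dish where they are.

Things in the scene. Friction and masses are not known exactly. Their poses are not given: they have to be found in the camera images.
- plant: Artificial succulent in a small whitewashed round pot, the top of the stack, standing on the jar's lid. Pot 34 mm across at the foot, 38 mm across at the rim, 42 mm tall; a green rosette (within 38 mm across) rises from it to 63 mm above the foot. Origin: centre of the pot's underside; z up.
- jar: Round pale-wood trinket jar with a flat lid that does not come off, 56 mm across, 30 mm tall, third in the stack, standing on the marble holder. Origin: centre of its underside; z up.
- marble: Solid square block of pale marble, a tealight holder, 66 x 66 mm and 26 mm tall, with a tealight sunk flush in its flat top; second in the stack, standing on the keepsake box. Origin: centre of its underside; x and y parallel to its sides, z up.
- box: Closed oblong keepsake box of mid-brown wood (the lid does not open), 124 mm along its x, 70 mm along its y, 36 mm tall; the bottom of the stack, standing on the table. Origin: centre of its underside; z up.
- saucer: Place of the succulent: round terracotta saucer, fixed to the table, 72 mm across the outside of its rim, rim 8 mm high, flat inner floor about 60 mm across and 3 mm above the table. Origin: centre of its underside, on the table; z up.
- mat_round: Place of the jar: round cork mat, fixed to the table, 88 mm across, 4 mm thick. Origin: centre of its underside, on the table.
- mat_square: Place of the marble holder: square cork mat, fixed to the table, 92 x 92 mm, 4 mm thick. Origin: centre of its underside; x and y parallel to its sides.
- mat_oblong: Place of the keepsake box: oblong cork mat, fixed to the table, 152 mm along its x, 98 mm along its y, 4 mm thick. Origin: centre of its underside.
- frame: Bystander, not to be moved: upright marble picture frame, loose, 110 mm wide along its y, 150 mm tall, 30 mm deep along its x, picture towards its -x. Origin: centre of its underside.
- leaf_dish: Bystander, not to be moved: flat brass dish shaped like a ginkgo leaf, loose, about 120 mm long along its x (stem to -x) and 140 mm wide along its y, 6 mm thick, stem rising to 22 mm. Origin: on its underside, 30 mm from the root of the fan towards its edge.
Things that resemble listed ones, but are neither listed nor needed, are in the scene too. Several things look just like the saucer: the one meant starts nearest to the robot's base.

How it is judged:
By the outcome, as a careful person would: the job done as asked, in the order asked, and still so for the second after the job is handed in, with the robot touching nothing.
It also fails if it takes over 99 s, if anything falls off the work surface, if the arm or the gripper's body presses on something with over 40 N, if the wrist force passes 120 N, or if a joint passes its speed limit or range.

## Working session

There is one attempt and no reset: what is moved stays moved. The work goes in short steps, Python scripts to look and compute and a tool call to move; the robot and the scene stay as the last step left them, time stands still between calls to the robot, and variables do not carry over. Pictures are saved under pics/ and viewed, at most 14 in all, crops included, and the job is handed in when it is done.

Besides the shell and the picture viewer there is one more tool, called after "Request:" as name([rows], argument=value, ...), one row to a line, values as JSON. step_arm: Moves the arm, as the interface text tells. Its arguments: {"type":"object","properties":{"targets":{"type":"array"},"squeeze":{"type":"number"}},"required":["targets"]}

```bash
mkdir -p pics; ls
cat > h.py <<'E'
import numpy as np, cv2
from station import ctrl
def cap(name,fn=None):
    d=ctrl.get_image(name)
    if fn: cv2.imwrite('pics/'+fn,cv2.cvtColor(d['img'],cv2.COLOR_RGB2BGR)); np.savez('pics/'+fn[:-4]+'.npz',**{k:np.array(v) for k,v in d.items()})
    return d
def load(fn): return dict(np.load('pics/'+fn+'.npz'))
def K(d): return np.array([[d['fx'],0,d['cx']],[0,d['fy'],d['cy']],[0,0,1.]],float)
def ray(d,px):
    u=cv2.undistortPoints(np.array(px,float).reshape(-1,1,2),K(d),np.array(d['D'],float)).reshape(-1,2)
    R=cv2.Rodrigues(np.array(d['rvec'],float))[0]; t=np.array(d['tvec'],float).ravel()
    return -R.T@t, np.c_[u,np.ones(len(u))]@R
def onz(d,px,z):
    o,r=ray(d,px); return (o+r*((z-o[2])/r[:,2])[:,None])[:,:2]
def proj(d,P):
    return cv2.projectPoints(np.array(P,float).reshape(-1,1,3),np.array(d['rvec'],float),np.array(d['tvec'],float),K(d),np.array(d['D'],float))[0].reshape(-1,2)
E
python3 - <<'E'
from h import *
for n in ('scene','top','wrist'):
    d=cap(n,n+'0.png'); o,_=ray(d,[[320,200]]); print(n,o,onz(d,[[0,0],[639,0],[0,399],[639,399]],0).round(2).tolist())
print(ctrl.get_obs())
E
```

```text
pics
scene [ 1.16646737 -0.86891101  0.69475472] [[-28.76, 5.07], [0.64, 19.79], [0.43, -0.99], [1.39, -0.19]]
top [ 0.23829384 -0.09482867  1.45039237] [[1.38, 1.14], [1.38, -1.4], [-0.09, 0.91], [-0.1, -1.15]]
wrist [ 0.27097356 -0.56824114  0.37338246] [[0.26, -0.22], [0.48, -0.86], [-0.32, -0.23], [0.01, -1.2]]
{'t': 0.15, 'q': array([-1.36499591e+00,  5.32177618e-02,  1.61401442e+00,  5.65637123e-07,
        1.47599999e+00, -1.19031010e-01]), 'dq': array([ 0.00127095, -0.0009094 , -0.00374994, -0.00044225, -0.00033955,
       -0.00062419]), 'effort': array([ 3.95538600e-04, -3.94242167e+01, -3.70722163e+01, -6.17602950e-05,
        4.67503967e-03,  1.35400118e-07]), 'tool_pos': array([ 0.19934709, -0.59182685,  0.23031626]), 'tool_rot': array([-3.09863141e+00, -5.07738739e-01,  1.10754315e-04]), 'contact_force': array([ 0.79597045, -0.06774057,  0.03490134]), 'wrist_torque': array([ 0.04918334, -0.01571568,  0.00864875]), 'grip_force': 0.0, 'opening': 0.08540415762848093}
```

View pics/top0.png

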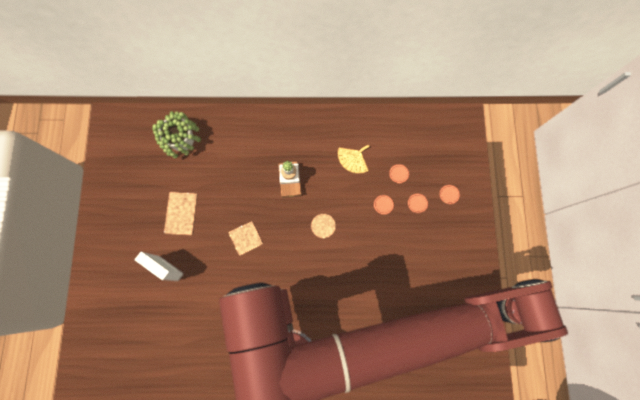

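View pics/scene0.png

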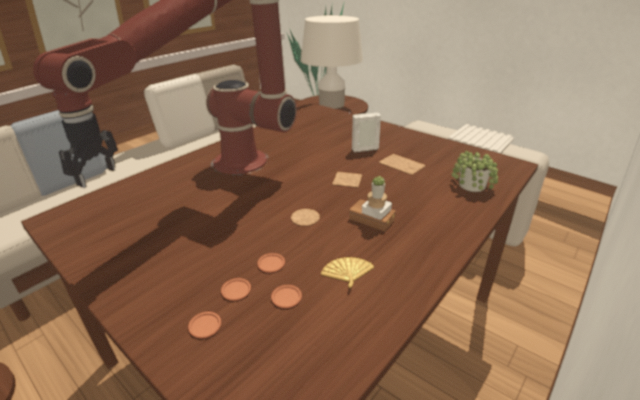

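The top view shows the stack at (289,178), oblong mat (180,213), square mat (245,238), round mat (323,226), frame (160,265) and leaf dish (353,160). The saucer candidates are (399,174), (384,205), (418,203) and (450,195). The scene view shows the same four and no others. The big potted plant at (177,133) is a decoy for the succulent.

Run:
```python
from h import *
d=load('top0'); im=d['img']; hsv=cv2.cvtColor(im,cv2.COLOR_RGB2HSV)
print([hsv[p[1],p[0]].tolist() for p in [(384,205),(323,226),(245,238),(180,213),(289,172),(290,190),(350,300),(356,160)]])
def blobs(m,z,amin=60):
    cs,_=cv2.findContours(m,cv2.RETR_EXTERNAL,cv2.CHAIN_APPROX_NONE)
    for c in cs:
        if cv2.contourArea(c)<amin: continue
        M=cv2.moments(c); p=[M['m10']/M['m00'],M['m01']/M['m00']]
        w=onz(d,c.reshape(-1,2),z); r=cv2.minAreaRect((w*1000).astype(np.float32)); q=onz(d,[p],z)[0]
        print(np.round(p,1),'xy',q.round(4),'dist',np.hypot(*q).round(3),'rect',np.round(r[0],1),np.round(r[1],1),round(r[2],1))
m=cv2.inRange(hsv,(3,110,150),(11,220,255)); m[:, :340]=0; m[250:]=0
print('saucers');blobs(m,.006)
m=cv2.inRange(hsv,(10,60,150),(22,190,255)); m[:,:95]=0;m[:150]=0;m[260:]=0;m[:,340:]=0
print('mats');blobs(m,.004)
cv2.imwrite('pics/st.png',cv2.cvtColor(np.hstack([cv2.resize(im[140:215,250:325],(380,380),interpolation=2),cv2.resize(im[150:225,370:445],(380,380),interpolation=2)]),cv2.COLOR_RGB2BGR))
```

```text
[[11, 139, 248], [17, 107, 246], [17, 110, 244], [18, 103, 250], [23, 46, 154], [12, 140, 215], [10, 140, 137], [26, 112, 252]]
saucers
[383.1 204.2] xy [ 0.5488 -0.3498] dist 0.651 rect [ 549.7 -349.5] [72.7 75. ] 88.0
[417.3 202.7] xy [ 0.5539 -0.4744] dist 0.729 rect [ 553.1 -474.8] [76.7 74.4] 89.8
[449.1 194. ] xy [ 0.5862 -0.5918] dist 0.833 rect [ 586.3 -591.4] [75.6 75.7] 41.4
[398.7 173.2] xy [ 0.6659 -0.4121] dist 0.783 rect [ 664.9 -413.1] [73.8 73.8] 87.6
mats
[244.9 238. ] xy [0.4272 0.1484] dist 0.452 rect [427.8 147.9] [100.8  99.9] 26.7
[322.8 225.5] xy [ 0.4713 -0.1298] dist 0.489 rect [ 471.7 -128.9] [90.2 91. ] 89.8
[179.9 213.2] xy [0.5183 0.3846] dist 0.645 rect [519.2 384.6] [107.4 160.6] 86.4
[289.4 188.8] xy [ 0.608  -0.0085] dist 0.608 rect [614.   -8.7] [61.4 74.6] 4.7
[287.7 174.9] xy [ 0.6612 -0.0017] dist 0.661 rect [661.6   0.8] [56.7 30.8] 72.2
```

View pics/st.png

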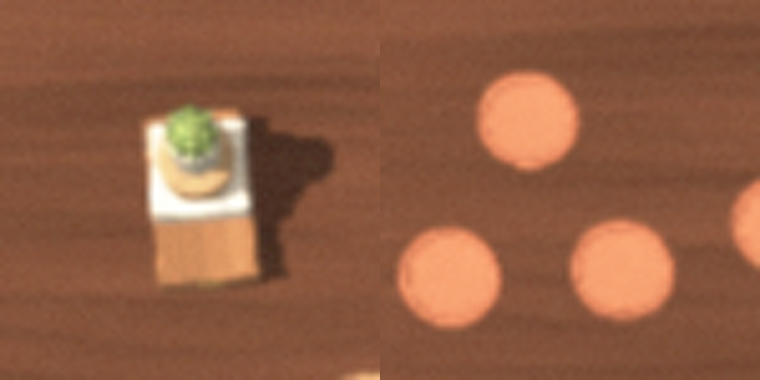

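Chosen saucer: the one at pixel (384,205), 0.651 m from the base against 0.729, 0.783 and 0.833. The crop confirms it is a plain round saucer, and that the plant stands on the jar, marble and box. Next I work out the wrist camera geometry.

Run:
```python
from h import *
d=load('wrist0'); s=ctrl.get_obs()
R=cv2.Rodrigues(d['rvec'])[0]; Rt=cv2.Rodrigues(s['tool_rot'])[0]; o,_=ray(d,[[320,200]])
print('cam in tool',Rt.T@(o-s['tool_pos']),'axes',(Rt.T@R.T).round(3).tolist(), d['fx'], d['D'],'tcp px',proj(d,[s['tool_pos']]))
print('tool x,y',Rt[:,0],Rt[:,1])
t=load('top0')
print('frame px',onz(t,[[137,258],[145,250],[183,272],[176,282]],0.15).round(3).tolist(), onz(t,[[137,265],[176,282]],0).round(3).tolist())
```

```text
cam in tool [ 0.07543602  0.00027435 -0.14305211] axes [[-0.0, -0.955, -0.295], [1.0, -0.001, 0.0], [-0.001, -0.295, 0.955]] 342.3998126214932 [-0.06633009  0.          0.          0.          0.        ] tcp px [[316.97726733 261.38336155]]
tool x,y [9.47704590e-01 3.19148824e-01 1.95251877e-04] [ 0.31914871 -0.94770325 -0.00162785]
frame px [[0.347, 0.46], [0.372, 0.437], [0.302, 0.314], [0.272, 0.333]] [[0.335, 0.522], [0.275, 0.383]]
```

Request:
step_arm([
  {"travel": [0,0,0.1],"angular": [0,0,0],"gripper": 1},
  {"travel": [0.1,0.06,0.15],"angular": [0,0,-0.1],"gripper": 1},
  {"travel": [0.68,0.43,0.15],"angular": [0,0,-0.41],"gripper": 1},
  {"travel": [0.68,0.43,0.15],"angular": [0,0,-0.41],"gripper": 1},
  {"travel": [0.68,0.43,0.15],"angular": [0,0,-0.41],"gripper": 1},
  {"travel": [0.68,0.43,0.15],"angular": [0,0,-0.41],"gripper": 1},
  {"travel": [0.68,0.43,0.15],"angular": [0,0,-0.41],"gripper": 1},
  {"travel": [0.68,0.43,0.15],"angular": [0,0,-0.41],"gripper": 1},
  {"travel": [0.68,0.43,0.15],"angular": [0,0,-0.41],"gripper": 1},
  {"travel": [0.68,0.43,0.15],"angular": [0,0,-0.41],"gripper": 1},
])

```text
t: 1.15
tool_pos: [0.5737, -0.3551, 0.3195]
tool_rot: [-3.141, -0.004, 0.001]
contact_force: [-0.6, -0.8, -0.2]
opening: 0.0852
grip_force: 0.0
```

Request:
step_arm([
  {"travel": [0.03,0.01,0],"angular": [0,0,0],"gripper": 1},
  {"travel": [0,0,0],"angular": [0,0,0],"gripper": 1},
  {"travel": [0,0,0],"angular": [0,0,0],"gripper": 1},
  {"travel": [0,0,0],"angular": [0,0,0],"gripper": 1},
  {"travel": [0,0,0],"angular": [0,0,0],"gripper": 1},
])

```text
t: 1.65
tool_pos: [0.5722, -0.3568, 0.3199]
tool_rot: [-3.141, -0.003, -0.0]
contact_force: [-0.2, -0.3, 0.3]
opening: 0.0855
grip_force: 0.0
```

Run:
```python
from h import *
s=ctrl.get_obs(); print(s['t'],s['tool_pos'],s['tool_rot'],s['dq'].round(3),s['q'].round(2))
d=cap('wrist','w1.png'); print(proj(d,[[.549,-.35,.006],[.471,-.13,.004],[.64,0,.1]]))
```

```text
1.65 [ 0.57223692 -0.35682776  0.31985673] [-3.14142702e+00 -3.35297170e-03 -4.17465441e-04] [-0.    -0.001 -0.003 -0.001 -0.001  0.   ] [-0.67  0.13  1.38  0.    1.63  0.9 ]
[[312.25575564 167.56688773]
 [161.16092496 220.08513851]
 [ -6.63980963 106.26807111]]
```

View pics/w1.png

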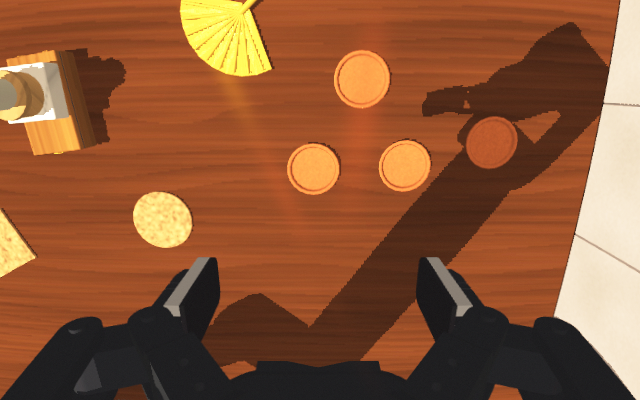

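The target saucer is at (314,169), with the others at (405,165), (361,79) and (491,142). The round mat is at (163,220) and the stack at (40,100). Moving above the stack.

Request:
step_arm([
  {"travel": [0.17,0.59,0.05],"angular": [0,0,0],"gripper": 1},
  {"travel": [0.17,0.59,0.05],"angular": [0,0,0],"gripper": 1},
  {"travel": [0.17,0.59,0.05],"angular": [0,0,0],"gripper": 1},
  {"travel": [0.17,0.59,0.05],"angular": [0,0,0],"gripper": 1},
  {"travel": [0.17,0.59,0.05],"angular": [0,0,0],"gripper": 1},
  {"travel": [0.17,0.59,0.05],"angular": [0,0,0],"gripper": 1},
  {"travel": [0.17,0.59,0.05],"angular": [0,0,0],"gripper": 1},
  {"travel": [0.17,0.59,0.05],"angular": [0,0,0],"gripper": 1},
  {"travel": [0.17,0.59,0.05],"angular": [0,0,0],"gripper": 1},
  {"travel": [0.17,0.59,0.05],"angular": [0,0,0],"gripper": 1},
])

```text
t: 2.7
tool_pos: [0.6743, -0.0032, 0.3497]
tool_rot: [3.141, 0.004, -0.0]
contact_force: [-0.1, -0.0, -0.2]
opening: 0.0853
grip_force: 0.0
```

Request:
step_arm([
  {"travel": [0,0,0],"angular": [0,0,0],"gripper": 1},
  {"travel": [0,0,0],"angular": [0,0,0],"gripper": 1},
  {"travel": [0,0,0],"angular": [0,0,0],"gripper": 1},
])

```text
t: 3.0
tool_pos: [0.6741, -0.0039, 0.3498]
tool_rot: [3.142, 0.002, -0.0]
contact_force: [0.5, 0.1, 0.6]
opening: 0.0853
grip_force: 0.0
```

```bash
cat >> h.py <<'E'
def blobs(d,m,z,amin=200,off=(0,0)):
    cs,_=cv2.findContours(m,cv2.RETR_EXTERNAL,cv2.CHAIN_APPROX_NONE)
    for c in cs:
        if cv2.contourArea(c)<amin: continue
        c=cv2.convexHull(c); p=c.reshape(-1,2).mean(0); w=onz(d,c.reshape(-1,2),z); r=cv2.minAreaRect((w*1000).astype(np.float32)); e,er=cv2.minEnclosingCircle((w*1000).astype(np.float32))
        print(p.round(),'rect',np.round(r[0],1),np.round(r[1],1),round(r[2],1),'circ',np.round(e,1),round(2*er,1))
E
python3 - <<'E'
from h import *
s=ctrl.get_obs(); print(s['t'],s['tool_pos'],s['tool_rot'])
d=load('w1');hsv=cv2.cvtColor(d['img'],cv2.COLOR_RGB2HSV)
print([hsv[y,x].tolist() for x,y in [(314,169),(292,169),(163,220),(240,200),(314,200)]])
m=cv2.inRange(hsv,(8,100,215),(18,230,255)); m[:, :270]=0;m[:,430:]=0;m[230:]=0
print('saucer');blobs(d,m,.007)
m=cv2.inRange(hsv,(15,60,180),(30,255,255)); m[:180]=0;m[255:]=0;m[:,200:]=0; m[:,:100]=0
print('round');blobs(d,m,.004)
cap('wrist','w2.png')
E
```

```text
3.0 [ 0.67413442 -0.00394859  0.34978731] [ 3.14154373e+00  1.58274522e-03 -2.58235547e-04]
[[16, 169, 255], [12, 186, 248], [22, 130, 254], [10, 189, 151], [10, 187, 154]]
saucer
[313. 169.] rect [ 546.5 -350.3] [69.5 69.7] 0.1 circ [ 546.9 -350.3] 71.4
[403. 166.] rect [ 551.7 -474.9] [71.1 68.9] 5.4 circ [ 551.8 -475.1] 71.4
[362.  80.] rect [ 664.1 -412.4] [70.5 70.5] 48.2 circ [ 664.  -412.3] 71.8
round
[160. 219.] rect [ 470.8 -130.9] [85.5 86.9] 0.0 circ [ 470.9 -131.2] 87.6
```

View pics/w2.png

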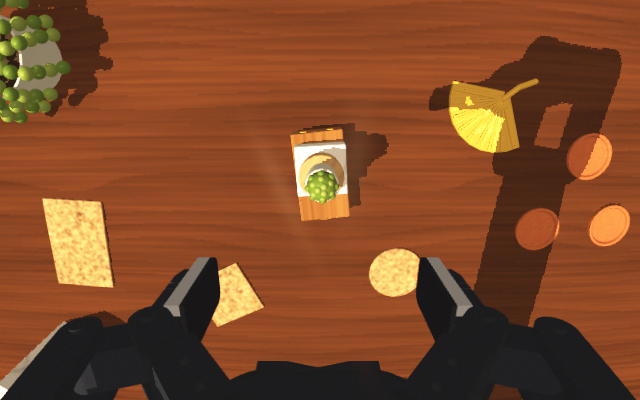

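The stack is at (322,172), with the rosette at (322,186), the jar lid at (322,172), and the marble and box yawed slightly. The oblong mat is fully visible at (78,243) and the square mat at (240,295), partly hidden. Cropping the stack for detail.

Run:
```python
from h import *
d=load('w2'); im=d['img'];hsv=cv2.cvtColor(im,cv2.COLOR_RGB2HSV)
cv2.imwrite('pics/c2.png',cv2.cvtColor(cv2.resize(im[120:225,280:360],(456,600),interpolation=cv2.INTER_CUBIC),cv2.COLOR_RGB2BGR))
g=cv2.inRange(hsv,(28,80,40),(60,255,255)); g[:120]=0;g[225:]=0;g[:,:280]=0;g[:,360:]=0
for z in (.135,.143,.15): blobs(d,g,z,100)
m=cv2.inRange(hsv,(15,60,180),(30,255,255)); m[:180]=0;m[300:]=0;m[:,130:]=0
print('obl');blobs(d,m,.004)
m=cv2.inRange(hsv,(0,0,150),(180,75,255)); m[:120]=0;m[225:]=0;m[:,:280]=0;m[:,360:]=0
print('marble');blobs(d,m,.062)
```

```text
[321. 185.] rect [651.2  -8.5] [34.5 34.5] 25.2 circ [651.   -8.4] 37.1
[321. 185.] rect [653.4  -8.4] [33.7 33.7] 25.2 circ [653.2  -8.3] 36.3
[321. 185.] rect [655.3  -8.4] [33.  33.1] 25.2 circ [655.2  -8.2] 35.6
obl
[ 75. 239.] rect [519.1 384.2] [ 98.2 152.1] 86.7 circ [519.4 384.2] 176.8
marble
[317. 163.] rect [653.9  -8.2] [68.4 65.2] 3.4 circ [653.3  -8.1] 91.5
```

View pics/c2.png

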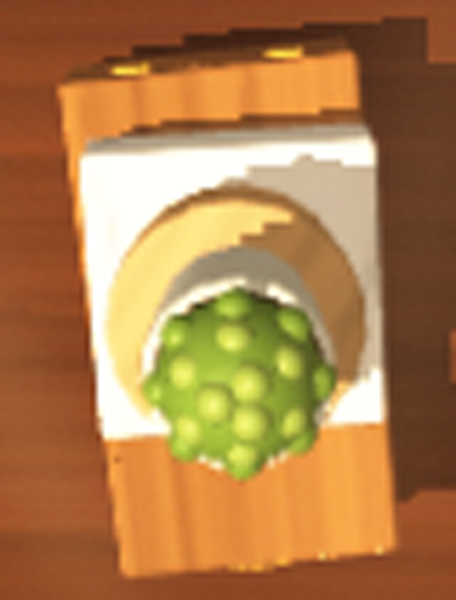

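The crop shows the pot centred near (236,360), the jar lid about (236,325) with radius 129, the marble corners at (80,155), (375,150), (385,425) and (103,438), and the box's near corners at (122,575) and (395,550).

Run:
```python
from h import *
d=load('w2')
f=lambda P,z: onz(d,[[280+x/5.7-.4,120+y/5.7-.4] for x,y in P],z)*1000
lid=f([(107,320),(365,320),(236,196),(145,412),(330,405)],.092); print('lid pts',lid.round(1).tolist(),cv2.minEnclosingCircle(lid.astype(np.float32)))
mk=f([(80,155),(375,150),(385,425),(103,438)],.062);print('marble',mk.round(1).tolist(),mk.mean(0)); 
for a,b in ((0,1),(3,2),(0,3),(1,2)): v=mk[b]-mk[a];print(np.hypot(*v).round(1),np.degrees(np.arctan2(v[1],v[0])).round(1))
b=f([(62,92),(355,65),(395,550),(122,575)],.036);print('box',b.round(1).tolist(),b.mean(0))
for a,c in ((0,1),(3,2),(0,3),(1,2)): v=b[c]-b[a];print(np.hypot(*v).round(1),np.degrees(np.arctan2(v[1],v[0])).round(1))
p=f([(145,375),(335,375)],.134);print('rim',p.round(1).tolist())
rim=f([(236,278)],.134);print('rim far',rim)
t=load('top0');h=cv2.cvtColor(t['img'],cv2.COLOR_RGB2HSV);g=cv2.inRange(h,(28,60,40),(60,255,255));g[:150]=0;g[200:]=0;g[:,:270]=0;g[:,310:]=0
blobs(t,g,.143,10)
```

```text
lid pts [[652.9, 18.7], [652.9, -35.8], [679.3, -8.5], [632.7, 10.8], [634.2, -28.7]] ((651.9658203125, -8.485941886901855), 27.319480895996094)
marble [[683.2, 25.8], [684.3, -39.5], [620.8, -43.3], [617.7, 21.7]] [651.49424092  -8.83564448]
65.3 -89.0
65.1 -87.2
65.7 -176.5
63.6 -176.6
box [[693.9, 31.5], [700.2, -36.6], [580.5, -49.1], [573.8, 19.1]] [637.08811117  -8.74274347]
68.4 -84.7
68.5 -84.4
120.7 -174.1
120.3 -174.0
rim [[652.3, 9.2], [652.3, -27.0]]
rim far [[671.12831553  -8.06929598]]
[287. 166.] rect [653.3  -9.6] [30.3 31.6] 89.9 circ [651.7  -8.2] 34.7
```

Request:
step_arm([
  {"travel": [-0.037,-0.008,-0.08],"angular": [0,0,0],"gripper": 0.8},
  {"travel": [-0.037,-0.008,-0.16],"angular": [0,0,0],"gripper": 0.75},
  {"travel": [-0.037,-0.008,-0.22],"angular": [0,0,0],"gripper": 0.7},
  {"travel": [-0.037,-0.008,-0.28],"angular": [0,0,0],"gripper": 0.7},
  {"travel": [-0.037,-0.008,-0.33],"angular": [0,0,0],"gripper": 0.7},
  {"travel": [-0.037,-0.008,-0.37],"angular": [0,0,0],"gripper": 0.7},
  {"travel": [-0.037,-0.008,-0.41],"angular": [0,0,0],"gripper": 0.7},
  {"travel": [-0.037,-0.008,-0.41],"angular": [0,0,0],"gripper": 0.7},
  {"travel": [-0.037,-0.008,-0.41],"angular": [0,0,0],"gripper": 0.7},
])

```text
t: 3.95
tool_pos: [0.652, -0.0077, 0.1039]
tool_rot: [-3.142, -0.004, 0.001]
contact_force: [-0.7, 0.5, 0.6]
opening: 0.0598
grip_force: 0.0
```

Run:
```python
from h import *
d=cap('wrist','w3.png');im=d['img'];s=ctrl.get_obs();print(s['tool_pos'],s['opening'],s['contact_force'])
hsv=cv2.cvtColor(im,cv2.COLOR_RGB2HSV)
g=cv2.inRange(hsv,(28,80,40),(60,255,255)); g[:,:200]=0;g[:,440:]=0
for z in (.143,): blobs(d,g,z,1000)
print(proj(d,[[.652,-.0085,.143]]))
```

```text
[ 0.65292369 -0.00777948  0.10535651] 0.06019724303033109 [ 0.24569333 -0.24508593  0.21423688]
[318. 300.] rect [653.7  -8.4] [33.9 36.5] 71.3 circ [653.5  -9.1] 38.0
[[318.86597922 312.91950916]]
```

View pics/w3.png

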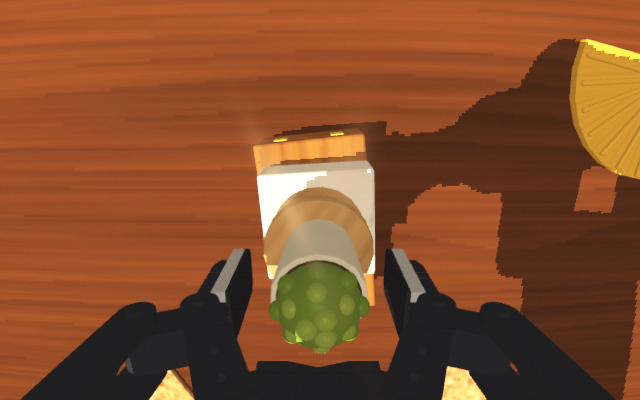

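The plant's rim spans columns 270–369 between pads at 245 and 393, so it is well centred. Closing.

Request:
step_arm([
  {"travel": [0,0,0],"angular": [0,0,0],"gripper": 0.55},
  {"travel": [0,0,0],"angular": [0,0,0],"gripper": 0.48},
  {"travel": [0,0,0],"angular": [0,0,0],"gripper": 0.44},
  {"travel": [0,0,0],"angular": [0,0,0],"gripper": 0.3},
  {"travel": [0,0,0],"angular": [0,0,0],"gripper": 0.3},
  {"travel": [0,0,0],"angular": [0,0,0],"gripper": 0.3},
  {"travel": [0,0,0],"angular": [0,0,0],"gripper": 0.3},
], squeeze=25)

```text
t: 4.7
tool_pos: [0.6531, -0.0079, 0.1056]
tool_rot: [3.141, 0.004, 0.004]
contact_force: [-0.1, -1.3, 5.6]
opening: 0.0362
grip_force: 25.1
```

Request:
step_arm([
  {"travel": [0,0,0.03],"angular": [0,0,0],"gripper": 0.3},
  {"travel": [0,0,0.08],"angular": [0,0,0],"gripper": 0.3},
  {"travel": [0,0,0.14],"angular": [0,0,0],"gripper": 0.3},
  {"travel": [0,0,0.17],"angular": [0,0,0],"gripper": 0.3},
  {"travel": [0,0,0.17],"angular": [0,0,0],"gripper": 0.3},
])

```text
t: 5.2
tool_pos: [0.654, -0.0074, 0.2103]
tool_rot: [3.141, 0.005, 0.011]
contact_force: [-0.6, -0.7, -0.9]
opening: 0.0366
grip_force: 25.3
```

Run:
```python
from h import *
d=cap('wrist','w4.png');im=d['img'];s=ctrl.get_obs();print(s['tool_pos'],s['opening'],s['contact_force'],s['grip_force'])
o=load('w3')['img']; 
h=np.hstack([o[180:400,200:440],im[180:400,200:440]]);cv2.imwrite('pics/c4.png',cv2.cvtColor(h,cv2.COLOR_RGB2BGR))
```

```text
[ 0.65271873 -0.00732268  0.2072754 ] 0.03619971423563909 [-0.36797418  0.72644432 -1.67636525] 25.28231712989509
```

View pics/c4.png

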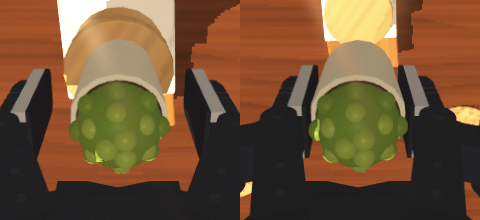

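Request:
step_arm([
  {"travel": [-0.0175,-0.057,0],"angular": [0,0,0],"gripper": 0.3},
  {"travel": [-0.044,-0.143,0],"angular": [0,0,0],"gripper": 0.3},
  {"travel": [-0.066,-0.214,0],"angular": [0,0,0],"gripper": 0.3},
  {"travel": [-0.087,-0.285,0],"angular": [0,0,0],"gripper": 0.3},
  {"travel": [-0.109,-0.357,0],"angular": [0,0,0],"gripper": 0.3},
  {"travel": [-0.131,-0.428,0],"angular": [0,0,0],"gripper": 0.3},
  {"travel": [-0.153,-0.5,0],"angular": [0,0,0],"gripper": 0.3},
  {"travel": [-0.168,-0.55,0],"angular": [0,0,0],"gripper": 0.3},
  {"travel": [-0.175,-0.571,0],"angular": [0,0,0],"gripper": 0.3},
  {"travel": [-0.175,-0.571,-0.02],"angular": [0,0,0],"gripper": 0.3},
])

```text
t: 6.25
tool_pos: [0.5467, -0.3514, 0.1932]
tool_rot: [-3.142, -0.0, -0.001]
contact_force: [-0.3, -0.1, -0.7]
opening: 0.0366
grip_force: 25.4
```

Request:
step_arm([
  {"travel": [0,0,-0.05],"angular": [0,0,0],"gripper": 0.3},
  {"travel": [0,0,-0.1],"angular": [0,0,0],"gripper": 0.3},
  {"travel": [0,0,-0.15],"angular": [0,0,0],"gripper": 0.3},
  {"travel": [0,0,-0.2],"angular": [0,0,0],"gripper": 0.3},
  {"travel": [0,0,-0.23],"angular": [0,0,0],"gripper": 0.3},
  {"travel": [0,0,-0.25],"angular": [0,0,0],"gripper": 0.3},
  {"travel": [0,0,-0.25],"angular": [0,0,0],"gripper": 0.3},
  {"travel": [0,0,-0.25],"angular": [0,0,0],"gripper": 0.3},
])

```text
t: 7.05
tool_pos: [0.5479, -0.3501, 0.0448]
tool_rot: [3.141, 0.005, 0.002]
contact_force: [-0.3, 0.0, -0.8]
opening: 0.0366
grip_force: 25.4
```

Run:
```python
from h import *
for i in range(3):
    d=cap('wrist','w5.png');s=ctrl.get_obs();print(s['t'],s['tool_pos'],s['tool_rot'],s['contact_force'])
```

```text
7.1 [ 0.54823843 -0.35064385  0.04560552] [3.13984835 0.0047185  0.00360776] [ 0.67961297 -0.96994927 -0.91976831]
7.15 [ 0.54834765 -0.35083994  0.04592965] [3.13947867 0.00461732 0.00422271] [-1.18162396 -0.1003065  -1.18043015]
7.2 [ 0.54829174 -0.35089554  0.04596359] [3.13948162 0.00432162 0.00432548] [-0.43960344  0.48620053 -1.54395356]
```

Request:
step_arm([
  {"travel": [0,0.001,-0.02],"angular": [0,0,0],"gripper": 0.3},
  {"travel": [0,0.001,-0.035],"angular": [0,0,0],"gripper": 0.3},
  {"travel": [0,0.001,-0.045],"angular": [0,0,0],"gripper": 0.3},
  {"travel": [0,0.001,-0.045],"angular": [0,0,0],"gripper": 0.3},
  {"travel": [0,0.001,-0.045],"angular": [0,0,0],"gripper": 0.3},
  {"travel": [0,0.001,-0.045],"angular": [0,0,0],"gripper": 0.3},
])

```text
t: 7.8
tool_pos: [0.5471, -0.3494, 0.0165]
tool_rot: [-3.142, -0.004, 0.0]
contact_force: [-0.4, -1.1, -1.6]
opening: 0.0365
grip_force: 25.5
```

Request:
step_arm([
  {"travel": [0,0,-0.002],"angular": [0,0,0],"gripper": 0.3},
  {"travel": [0,0,-0.002],"angular": [0,0,0],"gripper": 0.3},
  {"travel": [0,0,-0.002],"angular": [0,0,0],"gripper": 0.3},
])

```text
t: 8.1
tool_pos: [0.5472, -0.3495, 0.0165]
tool_rot: [-3.141, -0.004, 0.0]
contact_force: [-2.2, 1.7, 5.3]
opening: 0.0363
grip_force: 25.8
```

Touching the floor (+5 N). Opening slowly and rising.

Request:
step_arm([
  {"travel": [0,0,0],"angular": [0,0,0],"gripper": 0.45},
  {"travel": [0,0,0],"angular": [0,0,0],"gripper": 0.5},
  {"travel": [0,0,0],"angular": [0,0,0],"gripper": 0.6},
  {"travel": [0,0,0],"angular": [0,0,0],"gripper": 0.7},
  {"travel": [0,0,0],"angular": [0,0,0],"gripper": 0.7},
  {"travel": [0,0,0.03],"angular": [0,0,0],"gripper": 0.7},
  {"travel": [0,0,0.08],"angular": [0,0,0],"gripper": 0.7},
  {"travel": [0,0,0.15],"angular": [0,0,0],"gripper": 0.8},
  {"travel": [0,0,0.23],"angular": [0,0,0],"gripper": 1},
  {"travel": [0,0,0.31],"angular": [0,0,0],"gripper": 1},
])

```text
t: 9.1
tool_pos: [0.5469, -0.3493, 0.2048]
tool_rot: [3.141, 0.004, 0.001]
contact_force: [1.4, -1.5, -0.6]
opening: 0.0853
grip_force: 0.0
```

Request:
step_arm([
  {"travel": [0.08,0,0.1],"angular": [0,0,0],"gripper": 1},
  {"travel": [0.08,0,0.15],"angular": [0,0,0],"gripper": 1},
  {"travel": [0.08,0,0.15],"angular": [0,0,0],"gripper": 1},
  {"travel": [0.08,0,0.15],"angular": [0,0,0],"gripper": 1},
])

```text
t: 9.5
tool_pos: [0.5963, -0.3499, 0.2961]
tool_rot: [3.138, 0.005, 0.008]
contact_force: [0.8, 1.2, 0.3]
opening: 0.086
grip_force: 0.0
```

Run:
```python
from h import *
d=cap('wrist','w6.png');im=d['img'];s=ctrl.get_obs();print(s['tool_pos'],s['tool_rot'])
hsv=cv2.cvtColor(im,cv2.COLOR_RGB2HSV)
g=cv2.inRange(hsv,(28,80,40),(60,255,255)); g[:,:260]=0;g[:,400:]=0;g[:110]=0; g[300:]=0
blobs(d,g,.054,200)
m=cv2.inRange(hsv,(8,100,215),(18,230,255)); m[:, :260]=0;m[:,400:]=0;m[300:]=0;m[:100]=0
blobs(d,m,.007)
p=proj(d,[[.547,-.35,0.02]])[0].astype(int);print(p)
c=im[p[1]-50:p[1]+50,p[0]-60:p[0]+60];cv2.imwrite('pics/c6.png',cv2.cvtColor(cv2.resize(c,None,fx=4,fy=4,interpolation=2),cv2.COLOR_RGB2BGR))
```

```text
[ 0.59515592 -0.3494153   0.2929656 ] [3.14054489e+00 4.68953704e-03 2.00183475e-03]
[316. 202.] rect [ 547.5 -350.3] [33.6 33.5] 27.5 circ [ 547.4 -350. ] 36.2
[391. 188.] rect [ 549.5 -449.7] [61.8 18.6] 4.1 circ [ 550.1 -458.3] 61.8
[307. 187.] rect [ 551.7 -340.1] [48.3 70.8] 64.9 circ [ 546.9 -350.5] 71.3
[365. 117.] rect [ 646.8 -412.8] [35.3 70.4] 0.5 circ [ 661.4 -412.6] 70.6
[316 194]
```

View pics/c6.png

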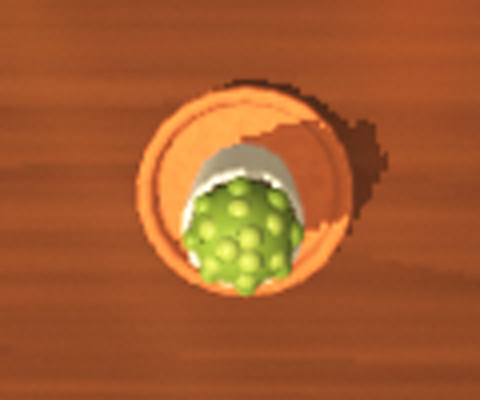

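The plant stands upright in the saucer, within 1 mm of centre (547.4,−350.1 against 546.9,−350.4). Now the jar.

Request:
step_arm([
  {"travel": [0.095,0.568,-0.08],"angular": [0,0,0],"gripper": 1},
  {"travel": [0.095,0.568,-0.08],"angular": [0,0,0],"gripper": 1},
  {"travel": [0.095,0.568,-0.08],"angular": [0,0,0],"gripper": 1},
  {"travel": [0.095,0.568,-0.08],"angular": [0,0,0],"gripper": 1},
  {"travel": [0.095,0.568,-0.08],"angular": [0,0,0],"gripper": 1},
  {"travel": [0.095,0.568,-0.08],"angular": [0,0,0],"gripper": 1},
  {"travel": [0.095,0.568,-0.08],"angular": [0,0,0],"gripper": 1},
  {"travel": [0.095,0.568,-0.1],"angular": [0,0,0],"gripper": 1},
  {"travel": [0.095,0.568,-0.1],"angular": [0,0,0],"gripper": 1},
  {"travel": [0.095,0.568,-0.1],"angular": [0,0,0],"gripper": 1},
])

```text
t: 10.55
tool_pos: [0.651, -0.0097, 0.2299]
tool_rot: [3.142, 0.003, -0.005]
contact_force: [0.1, -0.8, -0.5]
opening: 0.0856
grip_force: 0.0
```

Run:
```python
from h import *
cap('wrist');d=cap('wrist','w7.png');im=d['img'];s=ctrl.get_obs();print(s['tool_pos'],s['tool_rot'])
hsv=cv2.cvtColor(im,cv2.COLOR_RGB2HSV)
p=proj(d,[[.652,-.0085,.092],[.652,.0075,.092],[.62,-.0085,.062],[.59,-.0085,.036],[.652,.022,.062]]).astype(int);print(p.tolist(),[hsv[y,x].tolist() for x,y in p])
for n,z,m in (('jar',.092,cv2.inRange(hsv,(15,60,120),(30,150,255))),('marble',.062,cv2.inRange(hsv,(0,0,110),(180,60,255)))):
    m[:60]=0;m[350:]=0;m[:,:230]=0;m[:,410:]=0
    print(n);blobs(d,m,z,500)
c=im[60:360,180:460];cv2.imwrite('pics/c7.png',cv2.cvtColor(cv2.resize(c,None,fx=2,fy=2,interpolation=2),cv2.COLOR_RGB2BGR))
```

```text
[ 0.65188067 -0.01028162  0.23166008] [ 3.14138489e+00  9.36777281e-04 -3.82920954e-04]
[[315, 183], [296, 183], [315, 207], [315, 226], [282, 175]] [[24, 125, 253], [23, 125, 253], [23, 125, 253], [14, 188, 228], [25, 6, 255]]
jar
[391. 303.] rect [530.3 -84.4] [63.9 29.3] 5.2 circ [531.6 -98.9] 63.9
[315. 175.] rect [655.6  -9.4] [63.  57.8] 4.0 circ [656.1 -11.5] 73.8
marble
[303. 165.] rect [652.8  -8.3] [65.3 65.1] 3.5 circ [652.7  -8.5] 90.2
```

View pics/c7.png

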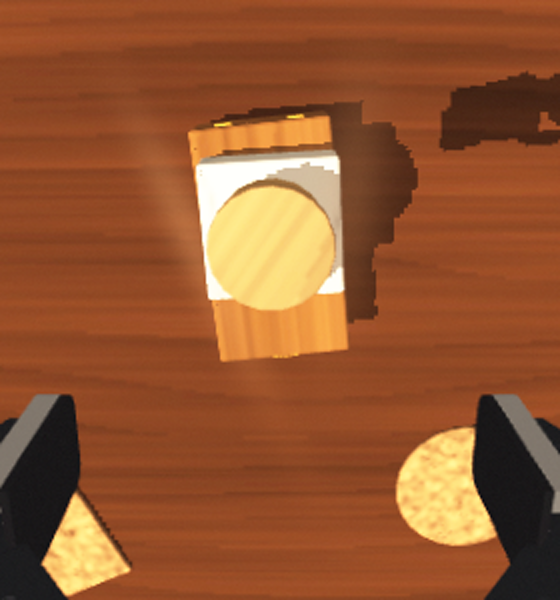

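The jar lid is centred at crop (271,247), matching the earlier estimate. The marble is yawed about 3.5° and the box about 6°.

Request:
step_arm([
  {"travel": [0,0.002,-0.08],"angular": [0,0,0],"gripper": 1},
  {"travel": [0,0.002,-0.15],"angular": [0,0,0],"gripper": 1},
  {"travel": [0,0.002,-0.21],"angular": [0,0,0],"gripper": 1},
  {"travel": [0,0.002,-0.25],"angular": [0,0,0],"gripper": 1},
  {"travel": [0,0.002,-0.275],"angular": [0,0,0],"gripper": 1},
  {"travel": [0,0.002,-0.275],"angular": [0,0,0],"gripper": 1},
  {"travel": [0,0.002,-0.275],"angular": [0,0,0],"gripper": 0.85},
  {"travel": [0,0.002,-0.275],"angular": [0,0,0],"gripper": 0.8},
])

```text
t: 11.45
tool_pos: [0.6538, -0.0079, 0.0693]
tool_rot: [3.141, 0.004, 0.006]
contact_force: [-0.0, -0.2, 0.4]
opening: 0.0684
grip_force: 0.0
```

Run:
```python
from h import *
d=cap('wrist','w8.png');im=d['img'];s=ctrl.get_obs();print(s['tool_pos'],s['tool_rot'],s['opening'],s['contact_force'])
hsv=cv2.cvtColor(im,cv2.COLOR_RGB2HSV)
m=cv2.inRange(hsv,(15,60,60),(30,170,255));m[:150]=0;m[:,:200]=0;m[:,440:]=0
blobs(d,m,.092,2000)
print(proj(d,[[.652,-.009+.028,.092],[.652,-.009-.028,.092]]))
r=hsv[300,180:460];print([(180+i,r[i].tolist()) for i in range(0,280,10)])
```

```text
[ 0.6537487  -0.00782457  0.06920871] [3.1410642  0.00398807 0.00630382] 0.0684652582868489 [0.42367608 0.87202033 0.25146817]
[309. 273.] rect [661.1  -7.7] [75.  54.6] 3.4 circ [664.2  -8.7] 81.5
[[250.4710236  291.51901542]
 [388.42901914 291.63830514]]
[(180, [0, 0, 32]), (190, [120, 16, 31]), (200, [120, 9, 30]), (210, [16, 38, 142]), (220, [0, 10, 25]), (230, [0, 11, 24]), (240, [9, 187, 169]), (250, [9, 187, 169]), (260, [16, 153, 187]), (270, [16, 154, 175]), (280, [16, 156, 172]), (290, [16, 152, 179]), (300, [16, 156, 170]), (310, [16, 155, 178]), (320, [16, 157, 167]), (330, [15, 159, 186]), (340, [15, 154, 187]), (350, [15, 156, 177]), (360, [15, 154, 176]), (370, [15, 154, 157]), (380, [16, 155, 164]), (390, [9, 176, 84]), (400, [165, 19, 27]), (410, [150, 20, 26]), (420, [160, 26, 30]), (430, [16, 40, 160]), (440, [0, 0, 30]), (450, [150, 16, 32])]
```

Request:
step_arm([
  {"travel": [-0.002,0,-0.009],"angular": [0,0,0],"gripper": 0.8},
  {"travel": [-0.002,0,-0.009],"angular": [0,0,0],"gripper": 0.72},
  {"travel": [-0.002,0,-0.009],"angular": [0,0,0],"gripper": 0.66},
  {"travel": [-0.002,0,-0.009],"angular": [0,0,0],"gripper": 0.5},
  {"travel": [-0.002,0,-0.009],"angular": [0,0,0],"gripper": 0.5},
  {"travel": [-0.002,0,-0.009],"angular": [0,0,0],"gripper": 0.5},
], squeeze=35)

```text
t: 12.1
tool_pos: [0.6511, -0.0074, 0.0616]
tool_rot: [-3.142, -0.004, -0.001]
contact_force: [-0.0, -0.0, 2.1]
opening: 0.0548
grip_force: 37.4
```

Request:
step_arm([
  {"travel": [0,0,0.02],"angular": [0,0,0],"gripper": 0.5},
  {"travel": [0,0,0.06],"angular": [0,0,0],"gripper": 0.5},
  {"travel": [0,0,0.12],"angular": [0,0,0],"gripper": 0.5},
  {"travel": [0,0,0.12],"angular": [0,0,0],"gripper": 0.5},
  {"travel": [0,0,0.12],"angular": [0,0,0],"gripper": 0.5},
])

```text
t: 12.6
tool_pos: [0.6518, -0.0075, 0.1352]
tool_rot: [3.141, 0.004, 0.005]
contact_force: [-0.4, -1.2, -2.0]
opening: 0.0551
grip_force: 37.3
```

Run:
```python
from h import *
d=cap('wrist','w9.png');im=d['img'];s=ctrl.get_obs();print(s['tool_pos'],s['tool_rot'],s['opening'],s['contact_force'])
hsv=cv2.cvtColor(im,cv2.COLOR_RGB2HSV)
m=cv2.inRange(hsv,(15,60,60),(30,170,255));m[:200]=0;m[:,:200]=0;m[:,440:]=0
m2=cv2.inRange(hsv,(0,0,110),(180,60,255));m2[:60]=0;m2[350:]=0;m2[:,:230]=0;m2[:,410:]=0
blobs(d,m2,.062,500)
cv2.imwrite('pics/c9.png',cv2.cvtColor(im[100:400,160:480],cv2.COLOR_RGB2BGR))
```

```text
[ 0.65072469 -0.00740039  0.133275  ] [-3.14156530e+00 -4.38835099e-03  1.09528055e-04] 0.055174341517986863 [ 0.4207854   0.03895955 -1.74504786]
[292. 191.] rect [663.4  -2.6] [45.1 56.8] 6.2 circ [661.6  -2.6] 69.8
```

View pics/c9.png

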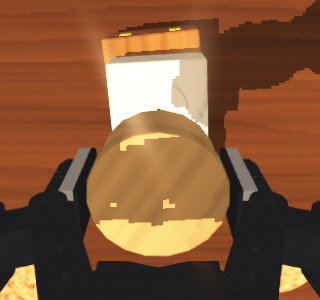

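Request:
step_arm([
  {"travel": [-0.03,-0.02,0],"angular": [0,0,0],"gripper": 0.5},
  {"travel": [-0.09,-0.062,0],"angular": [0,0,0],"gripper": 0.5},
  {"travel": [-0.15,-0.103,0],"angular": [0,0,0],"gripper": 0.5},
  {"travel": [-0.21,-0.144,0],"angular": [0,0,0],"gripper": 0.5},
  {"travel": [-0.27,-0.185,0],"angular": [0,0,0],"gripper": 0.5},
  {"travel": [-0.3,-0.206,-0.03],"angular": [0,0,0],"gripper": 0.5},
  {"travel": [-0.3,-0.206,-0.09],"angular": [0,0,0],"gripper": 0.5},
  {"travel": [-0.3,-0.206,-0.14],"angular": [0,0,0],"gripper": 0.5},
  {"travel": [-0.3,-0.206,-0.17],"angular": [0,0,0],"gripper": 0.5},
  {"travel": [-0.3,-0.206,-0.17],"angular": [0,0,0],"gripper": 0.5},
])

```text
t: 13.65
tool_pos: [0.4668, -0.1293, 0.0264]
tool_rot: [-3.137, -0.004, 0.014]
contact_force: [0.6, -0.2, -1.1]
opening: 0.0547
grip_force: 37.3
```

Request:
step_arm([
  {"travel": [0,0,-0.005],"angular": [0,0,0],"gripper": 0.5},
  {"travel": [0,0,-0.005],"angular": [0,0,0],"gripper": 0.5},
  {"travel": [0,0,-0.005],"angular": [0,0,0],"gripper": 0.5},
  {"travel": [0,0,-0.005],"angular": [0,0,0],"gripper": 0.5},
])

```text
t: 14.05
tool_pos: [0.4717, -0.1313, 0.0294]
tool_rot: [3.141, 0.005, 0.003]
contact_force: [-0.1, -0.1, -0.5]
opening: 0.0551
grip_force: 37.3
```

Request:
step_arm([
  {"travel": [-0.001,0,-0.015],"angular": [0,0,0],"gripper": 0.5},
  {"travel": [-0.001,0,-0.03],"angular": [0,0,0],"gripper": 0.5},
  {"travel": [-0.001,0,-0.038],"angular": [0,0,0],"gripper": 0.5},
  {"travel": [-0.001,0,-0.038],"angular": [0,0,0],"gripper": 0.5},
  {"travel": [-0.001,0,-0.038],"angular": [0,0,0],"gripper": 0.5},
  {"travel": [-0.001,0,-0.038],"angular": [0,0,0],"gripper": 0.5},
])

```text
t: 14.65
tool_pos: [0.4704, -0.1311, 0.0055]
tool_rot: [-3.142, -0.004, 0.0]
contact_force: [1.3, -0.0, -1.3]
opening: 0.0547
grip_force: 37.2
```

Request:
step_arm([
  {"travel": [0,0,-0.002],"angular": [0,0,0],"gripper": 0.5},
  {"travel": [0,0,-0.002],"angular": [0,0,0],"gripper": 0.5},
  {"travel": [0,0,-0.002],"angular": [0,0,0],"gripper": 0.5},
])

```text
t: 14.95
tool_pos: [0.4703, -0.131, 0.0043]
tool_rot: [3.142, 0.004, 0.0]
contact_force: [0.1, 0.2, -0.1]
opening: 0.0553
grip_force: 37.2
```

Request:
step_arm([
  {"travel": [0,0,-0.0015],"angular": [0,0,0],"gripper": 0.5},
  {"travel": [0,0,-0.0015],"angular": [0,0,0],"gripper": 0.5},
  {"travel": [0,0,-0.0015],"angular": [0,0,0],"gripper": 0.68},
  {"travel": [0,0,-0.0015],"angular": [0,0,0],"gripper": 0.8},
  {"travel": [0,0,-0.0015],"angular": [0,0,0],"gripper": 0.9},
  {"travel": [0,0,0.03],"angular": [0,0,0],"gripper": 1},
  {"travel": [0,0,0.11],"angular": [0,0,0],"gripper": 1},
  {"travel": [0,0,0.19],"angular": [0,0,0],"gripper": 1},
  {"travel": [0,0,0.27],"angular": [0,0,0],"gripper": 1},
  {"travel": [0,0,0.35],"angular": [0,0,0],"gripper": 1},
])

```text
t: 15.95
tool_pos: [0.47, -0.1309, 0.2162]
tool_rot: [3.141, 0.004, 0.001]
contact_force: [1.3, 0.1, 0.0]
opening: 0.0857
grip_force: 0.0
```

Request:
step_arm([
  {"travel": [0.05,0.2,0.2],"angular": [0,0,0],"gripper": 1},
  {"travel": [0.05,0.2,0.2],"angular": [0,0,0],"gripper": 1},
  {"travel": [0.05,0.2,0.2],"angular": [0,0,0],"gripper": 1},
  {"travel": [0.05,0.2,0.2],"angular": [0,0,0],"gripper": 1},
  {"travel": [0.05,0.2,0.2],"angular": [0,0,0],"gripper": 1},
  {"travel": [0.05,0.2,0.2],"angular": [0,0,0],"gripper": 1},
  {"travel": [0.05,0.2,0.2],"angular": [0,0,0],"gripper": 1},
])

```text
t: 16.65
tool_pos: [0.4995, -0.0117, 0.3322]
tool_rot: [-3.141, -0.003, 0.005]
contact_force: [0.0, 0.7, -0.3]
opening: 0.0852
grip_force: 0.0
```

Run:
```python
from h import *
d=cap('wrist','w10.png');s=ctrl.get_obs();print(s['t'],s['tool_pos'],s['tool_rot'])
print(proj(d,[[.471,-.131,.034],[.427,.148,.004],[.652,-.009,.062]]))
```

```text
16.7 [ 0.4995064  -0.01184269  0.33210554] [-3.14125840e+00 -2.20109367e-03  5.35515254e-03]
[[407.09688813 173.44951668]
 [207.25435891 198.03595296]
 [314.93460008  19.80532561]]
```

View pics/w10.png

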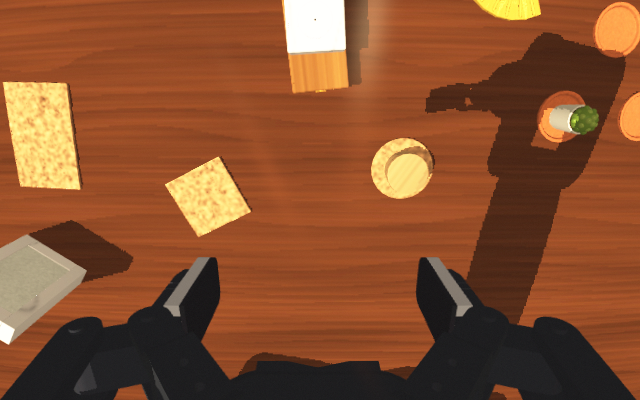

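The jar sits on the round mat at (405,170). The square mat is at (208,197), the oblong mat at (43,135), and the plant is upright in its saucer at (570,118). Measuring the mats and jar, while hovering over the marble.

Run:
```python
from h import *
d=load('w10');hsv=cv2.cvtColor(d['img'],cv2.COLOR_RGB2HSV)
m=cv2.inRange(hsv,(15,60,180),(30,255,255));m[:70]=0;m[245:]=0;m[:,450:]=0
print('mats');blobs(d,m,.004)
# jar: lid is smooth with lower texture
print([hsv[y,x].tolist() for x,y in [(407,173),(400,180),(415,180),(380,165),(407,145)]])
j=cv2.inRange(hsv,(21,110,230),(26,135,255));j[:130]=0;j[205:]=0;j[:,:360]=0;j[:,440:]=0
j=cv2.morphologyEx(j,cv2.MORPH_OPEN,np.ones((5,5)));blobs(d,j,.034)
```

```text
mats
[213. 196.] rect [427.1 147.7] [92.1 92.1] 26.4 circ [427.7 147.3] 128.1
[400. 167.] rect [ 470.3 -128.7] [86.7 83.1] 14.6 circ [ 470.6 -130.8] 87.5
[ 36. 139.] rect [518.9 384.3] [ 98.2 151.8] 86.9 circ [518.7 384.3] 178.2
[330.  83.] rect [588.2 -29.7] [27.8 42.2] 0.2 circ [588.8 -28.8] 48.4
[[24, 121, 253], [24, 120, 254], [23, 125, 253], [20, 138, 253], [26, 106, 255]]
[405. 172.] rect [ 469.8 -131.7] [55.1 52.5] 19.6 circ [ 467.7 -129.6] 60.5
```

Request:
step_arm([
  {"travel": [0.25,0.005,-0.14],"angular": [0,0,0.08],"gripper": 1},
  {"travel": [0.25,0.005,-0.14],"angular": [0,0,0.08],"gripper": 1},
  {"travel": [0.25,0.005,-0.14],"angular": [0,0,0.08],"gripper": 1},
  {"travel": [0.25,0.005,-0.14],"angular": [0,0,0.08],"gripper": 1},
  {"travel": [0.25,0.005,-0.14],"angular": [0,0,0.08],"gripper": 1},
  {"travel": [0.25,0.005,-0.14],"angular": [0,0,0.08],"gripper": 1},
])

```text
t: 17.3
tool_pos: [0.6494, -0.0088, 0.2489]
tool_rot: [-3.14, -0.101, 0.005]
contact_force: [1.2, 0.0, -0.1]
opening: 0.0851
grip_force: 0.0
```

Run:
```python
from h import *
d=cap('wrist','w11.png');d=cap('wrist','w11.png');s=ctrl.get_obs();print(s['t'],s['tool_pos'],s['tool_rot'])
hsv=cv2.cvtColor(d['img'],cv2.COLOR_RGB2HSV)
m=cv2.inRange(hsv,(0,0,110),(180,60,255));m[:60]=0;m[300:]=0;m[:,:230]=0;m[:,410:]=0
blobs(d,m,.062,500)
c=max(cv2.findContours(m,0,cv2.CHAIN_APPROX_NONE)[0],key=cv2.contourArea)
q=cv2.approxPolyDP(cv2.convexHull(c),6,True).reshape(-1,2);w=onz(d,q,.062)*1000;print(q.tolist(),w.round(1).tolist())
b=cv2.inRange(hsv,(11,150,190),(20,215,255));b[:60]=0;b[300:]=0;b[:,:230]=0;b[:,410:]=0
print('box');blobs(d,b,.036,300); blobs(d,b|m,.036,300)
```

```text
17.4 [ 0.64976901 -0.00858415  0.25132048] [3.13968181e+00 1.01813059e-01 1.59753540e-03]
[315. 167.] rect [653.   -8.3] [64.5 65.1] 3.6 circ [652.7  -8.4] 89.7
[[350, 136], [348, 199], [285, 198], [284, 136]] [[686.3, -38.0], [622.8, -41.8], [619.8, 22.1], [682.2, 25.4]]
box
[314. 218.] rect [593.4 -11.4] [34.9 72.9] 4.6 circ [594.5 -11.6] 78.7
[309. 124.] rect [678.7  -3.8] [44.5 70.5] 8.6 circ [676.9  -4.1] 81.5
[315. 165.] rect [639.   -7.9] [126.4  73. ] 4.4 circ [638.2  -8.8] 139.3
```

The jar is centred on its mat within about 1 mm. The square mat is at (427.3,147.6) with yaw 26.5°, the oblong mat at (519,384.3) with its long axis at −3.1°. The marble is at (652.7,−8.3) with yaw 3.6°. Descending on the marble.

Request:
step_arm([
  {"travel": [0.005,0,-0.08],"angular": [0,0,0],"gripper": 1},
  {"travel": [0.005,0,-0.16],"angular": [0,0,0],"gripper": 1},
  {"travel": [0.005,0,-0.23],"angular": [0,0,0],"gripper": 1},
  {"travel": [0.005,0,-0.29],"angular": [0,0,0],"gripper": 1},
  {"travel": [0.005,0,-0.33],"angular": [0,0,0],"gripper": 1},
  {"travel": [0.005,0,-0.35],"angular": [0,0,0],"gripper": 1},
  {"travel": [0.005,0,-0.35],"angular": [0,0,0],"gripper": 1},
  {"travel": [0.005,0,-0.35],"angular": [0,0,0],"gripper": 1},
])

```text
t: 18.2
tool_pos: [0.6545, -0.0083, 0.0426]
tool_rot: [3.139, 0.103, 0.005]
contact_force: [0.7, 0.5, 0.8]
opening: 0.0855
grip_force: 0.0
```

Run:
```python
from h import *
d=cap('wrist','w12.png');d=cap('wrist','w12.png');s=ctrl.get_obs();print(s['t'],s['tool_pos'],s['tool_rot'],s['contact_force'])
hsv=cv2.cvtColor(d['img'],cv2.COLOR_RGB2HSV)
m=cv2.inRange(hsv,(0,0,110),(180,60,255))
r=m[285];e=np.flatnonzero(np.diff(r.astype(int)));print(e.tolist());e=np.flatnonzero(np.diff(m[270].astype(int)));print(e.tolist())
```

```text
18.3 [ 0.65508455 -0.00831531  0.04317424] [3.13915261 0.10292376 0.00706983] [ 0.34339537 -0.37743463 -0.32943295]
[178, 190, 243, 244, 268, 272, 320, 342, 361, 365, 368, 369, 370, 372, 374, 375, 377, 378, 444, 457]
[188, 200, 261, 262, 272, 276, 356, 361, 372, 373, 374, 375, 379, 381, 434, 446]
```

Request:
step_arm([
  {"travel": [-0.003,0,-0.007],"angular": [0,0,0],"gripper": 1},
  {"travel": [-0.003,0,-0.013],"angular": [0,0,0],"gripper": 1},
  {"travel": [-0.003,0,-0.013],"angular": [0,0,0],"gripper": 0.88},
  {"travel": [-0.003,0,-0.013],"angular": [0,0,0],"gripper": 0.8},
  {"travel": [-0.003,0,-0.013],"angular": [0,0,0],"gripper": 0.6},
  {"travel": [-0.003,0,-0.013],"angular": [0,0,0],"gripper": 0.6},
  {"travel": [-0.003,0,-0.013],"angular": [0,0,0],"gripper": 0.6},
], squeeze=60)

```text
t: 19.0
tool_pos: [0.6518, -0.0081, 0.0327]
tool_rot: [3.14, 0.103, 0.001]
contact_force: [1.1, 1.0, 1.1]
opening: 0.0648
grip_force: 69.1
```

Request:
step_arm([
  {"travel": [0,0,0.01],"angular": [0,0,0],"gripper": 0.6},
  {"travel": [0,0,0.04],"angular": [0,0,0],"gripper": 0.6},
  {"travel": [0,0,0.1],"angular": [0,0,0],"gripper": 0.6},
  {"travel": [0,0,0.13],"angular": [0,0,0],"gripper": 0.6},
  {"travel": [0,0,0.13],"angular": [0,0,0],"gripper": 0.6},
  {"travel": [0,0,0.13],"angular": [0,0,0],"gripper": 0.6},
])

```text
t: 19.6
tool_pos: [0.6516, -0.0081, 0.1108]
tool_rot: [3.14, 0.103, 0.001]
contact_force: [-0.4, -0.0, -1.9]
opening: 0.0649
grip_force: 68.7
```

Run:
```python
from h import *
d=cap('wrist','w13.png');d=cap('wrist','w13.png');s=ctrl.get_obs();print(s['t'],s['tool_pos'],s['tool_rot'],s['contact_force'],s['opening'])
cv2.imwrite('pics/c13.png',cv2.cvtColor(d['img'][60:400,140:500],cv2.COLOR_RGB2BGR))
hsv=cv2.cvtColor(d['img'],cv2.COLOR_RGB2HSV)
b=cv2.inRange(hsv,(11,150,120),(20,215,255));b[:60]=0;b[:,:230]=0;b[:,410:]=0
blobs(d,b,.036,300)
```

```text
19.7 [ 0.65018482 -0.00785863  0.10842716] [-3.13938047 -0.10310234  0.00514093] [ 0.5958392  -1.0376799  -2.33649728] 0.06480962421769217
[318. 154.] rect [681.3  -2.1] [42.3 72.6] 5.2 circ [679.6  -2.7] 81.5
```

View pics/c13.png

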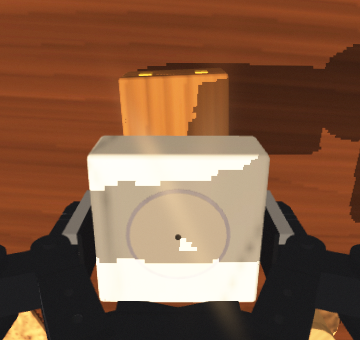

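Request:
step_arm([
  {"travel": [-0.03,0.02,0.03],"angular": [0,0,0.05],"gripper": 0.6},
  {"travel": [-0.09,0.062,0.03],"angular": [0,0,0.15],"gripper": 0.6},
  {"travel": [-0.15,0.104,0.03],"angular": [0,0,0.25],"gripper": 0.6},
  {"travel": [-0.21,0.146,0.03],"angular": [0,0,0.35],"gripper": 0.6},
  {"travel": [-0.27,0.188,0.03],"angular": [0,0,0.45],"gripper": 0.6},
  {"travel": [-0.33,0.229,0.02],"angular": [0,0,0.507],"gripper": 0.6},
  {"travel": [-0.365,0.253,-0.02],"angular": [0,0,0.507],"gripper": 0.6},
  {"travel": [-0.374,0.259,-0.08],"angular": [0,0,0.507],"gripper": 0.6},
  {"travel": [-0.374,0.259,-0.12],"angular": [0,0,0.507],"gripper": 0.6},
  {"travel": [-0.374,0.259,-0.13],"angular": [0,0,0.507],"gripper": 0.6},
])

```text
t: 20.7
tool_pos: [0.4227, 0.1469, 0.0277]
tool_rot: [-3.057, -0.723, 0.015]
contact_force: [-1.3, 0.2, -3.1]
opening: 0.065
grip_force: 68.5
```

Request:
step_arm([
  {"travel": [0,0,0],"angular": [0,0,0],"gripper": 0.6},
  {"travel": [0,0,0],"angular": [0,0,0],"gripper": 0.6},
  {"travel": [0,0,0],"angular": [0,0,0],"gripper": 0.6},
  {"travel": [0,0,0],"angular": [0,0,0],"gripper": 0.6},
])

```text
t: 21.1
tool_pos: [0.4284, 0.1474, 0.0339]
tool_rot: [3.057, 0.721, 0.004]
contact_force: [0.5, 0.2, -1.8]
opening: 0.0647
grip_force: 68.6
```

```bash
cat >> h.py <<'E'
def st():
    s=ctrl.get_obs();R=cv2.Rodrigues(s['tool_rot'])[0]
    print(s['t'],s['tool_pos'].round(4),'yaw',np.degrees(np.arctan2(R[1,0],R[0,0])).round(2),'tilt',R[:2,2].round(4),s['contact_force'].round(1),s['opening'].round(4))
E
python3 - <<'E'
from h import *
for i in range(3): cap('wrist');st()
E
```

```text
Traceback (most recent call last):
  File "h.py", line 25, in st
    print(s['t'],s['tool_pos'].round(4),'yaw',np.degrees(np.arctan2(R[1,0],R[0,0])).round(2),'tilt',R[:2,2].round(4),s['contact_force'].round(1),s['opening'].round(4))
                                                                                                                                                 ^^^^^^^^^^^^^^^^^^
AttributeError: 'float' object has no attribute 'round'
```

Request:
step_arm([
  {"travel": [-0.002,0,-0.02],"angular": [0,0,0],"gripper": 0.6},
  {"travel": [-0.002,0,-0.038],"angular": [0,0,0],"gripper": 0.6},
  {"travel": [-0.002,0,-0.048],"angular": [0,0,0],"gripper": 0.6},
  {"travel": [-0.002,0,-0.048],"angular": [0,0,0],"gripper": 0.6},
  {"travel": [-0.002,0,-0.048],"angular": [0,0,0],"gripper": 0.6},
  {"travel": [-0.002,0,-0.048],"angular": [0,0,0],"gripper": 0.6},
  {"travel": [-0.002,0,-0.048],"angular": [0,0,0],"gripper": 0.6},
])

```text
t: 21.85
tool_pos: [0.4264, 0.1474, 0.0041]
tool_rot: [3.057, 0.722, 0.001]
contact_force: [0.1, 0.1, -2.0]
opening: 0.0645
grip_force: 68.7
```

Request:
step_arm([
  {"travel": [0,0,-0.003],"angular": [0,0,0],"gripper": 0.6},
  {"travel": [0,0,-0.003],"angular": [0,0,0],"gripper": 0.6},
  {"travel": [0,0,-0.003],"angular": [0,0,0],"gripper": 0.6},
])

```text
t: 22.15
tool_pos: [0.4259, 0.1473, 0.0019]
tool_rot: [3.057, 0.722, 0.0]
contact_force: [-0.2, 0.2, -1.1]
opening: 0.065
grip_force: 68.7
```

Request:
step_arm([
  {"travel": [0.001,0,-0.002],"angular": [0,0,0],"gripper": 0.6},
  {"travel": [0.001,0,-0.002],"angular": [0,0,0],"gripper": 0.6},
  {"travel": [0.001,0,-0.002],"angular": [0,0,0],"gripper": 0.6},
])

```text
t: 22.45
tool_pos: [0.4266, 0.1473, 0.0007]
tool_rot: [3.057, 0.722, 0.0]
contact_force: [-0.6, -0.3, -1.9]
opening: 0.0648
grip_force: 68.8
```

Request:
step_arm([
  {"travel": [0,0,-0.002],"angular": [0,0,0],"gripper": 0.6},
  {"travel": [0,0,-0.002],"angular": [0,0,0],"gripper": 0.6},
  {"travel": [0,0,-0.002],"angular": [0,0,0],"gripper": 0.6},
])

```text
t: 22.75
tool_pos: [0.4266, 0.1474, 0.0006]
tool_rot: [3.057, 0.722, -0.002]
contact_force: [-5.3, -1.4, 8.2]
opening: 0.0647
grip_force: 70.0
```

Contact at +8 N. Releasing and rising, then hovering over the box with a yaw of about 6°.

Request:
step_arm([
  {"travel": [0,0,0],"angular": [0,0,0],"gripper": 0.8},
  {"travel": [0,0,0],"angular": [0,0,0],"gripper": 0.9},
  {"travel": [0,0,0],"angular": [0,0,0],"gripper": 1},
  {"travel": [0,0,0],"angular": [0,0,0],"gripper": 1},
  {"travel": [0,0,0.03],"angular": [0,0,0],"gripper": 1},
  {"travel": [0,0,0.1],"angular": [0,0,0],"gripper": 1},
  {"travel": [0,0,0.18],"angular": [0,0,0],"gripper": 1},
  {"travel": [0,0,0.26],"angular": [0,0,0],"gripper": 1},
  {"travel": [0,0,0.34],"angular": [0,0,0],"gripper": 1},
  {"travel": [0,0,0.42],"angular": [0,0,0],"gripper": 1},
])

```text
t: 23.75
tool_pos: [0.4261, 0.1473, 0.2534]
tool_rot: [3.057, 0.722, 0.001]
contact_force: [1.4, -0.2, 0.2]
opening: 0.0855
grip_force: 0.0
```

Request:
step_arm([
  {"travel": [0.33,-0.26,0.02],"angular": [0,0,-0.46],"gripper": 1},
  {"travel": [0.33,-0.26,0.02],"angular": [0,0,-0.46],"gripper": 1},
  {"travel": [0.33,-0.26,0.02],"angular": [0,0,-0.46],"gripper": 1},
  {"travel": [0.33,-0.26,0.02],"angular": [0,0,-0.46],"gripper": 1},
  {"travel": [0.33,-0.26,0.02],"angular": [0,0,-0.46],"gripper": 1},
  {"travel": [0.33,-0.26,0.02],"angular": [0,0,-0.46],"gripper": 1},
  {"travel": [0.33,-0.26,0.02],"angular": [0,0,-0.46],"gripper": 1},
  {"travel": [0.33,-0.26,0.02],"angular": [0,0,-0.46],"gripper": 1},
])

```text
t: 24.55
tool_pos: [0.6239, -0.0081, 0.2632]
tool_rot: [-3.137, -0.162, 0.001]
contact_force: [-0.1, 0.0, -0.2]
opening: 0.0851
grip_force: 0.0
```

```bash
sed -i "s/s\['opening'\].round(4)/round(s['opening'],4)/" h.py
python3 - <<'E'
from h import *
cap('wrist');d=cap('wrist','w14.png');st();hsv=cv2.cvtColor(d['img'],cv2.COLOR_RGB2HSV)
print(proj(d,[[.637,-.009,.036],[.427,.1475,.03]]).round())
m=cv2.inRange(hsv,(0,0,110),(180,60,255));m[:60]=0;m[:,310:]=0
print('marble');blobs(d,m,.030,600)
b=cv2.inRange(hsv,(11,140,195),(20,215,255));b[:60]=0;b[300:]=0;b[:,:230]=0;b[:,410:]=0
b=cv2.morphologyEx(b,cv2.MORPH_CLOSE,np.ones((7,7)));b=cv2.morphologyEx(b,cv2.MORPH_OPEN,np.ones((5,5)))
print('box');blobs(d,b,.036,600)
c=max(cv2.findContours(b,0,cv2.CHAIN_APPROX_NONE)[0],key=cv2.contourArea)
q=cv2.approxPolyDP(cv2.convexHull(c),5,True).reshape(-1,2);print(q.tolist(),(onz(d,q,.036)*1000).round(1).tolist())
E
```

```text
24.65 [ 0.6238 -0.0076  0.2638] yaw 5.95 tilt [0.0004 0.0001] [-0.5  1.2 -0.1] 0.0855
[[320. 152.]
 [182. 300.]]
marble
[184. 285.] rect [450.  144.5] [ 23.1 100.9] 66.3 circ [446.7 137.1] 101.1
box
[381. 272.] rect [ 498.2 -101.4] [36.4 76.6] 65.0 circ [ 494.  -110.5] 76.7
[317. 142.] rect [638.7  -8.4] [124.1  69.1] 6.3 circ [637.8  -8.2] 138.8
[[351, 93], [349, 203], [291, 204], [286, 94]] [[701.7, -35.1], [581.9, -48.5], [573.9, 17.2], [693.7, 32.2]]
```

View pics/w14.png

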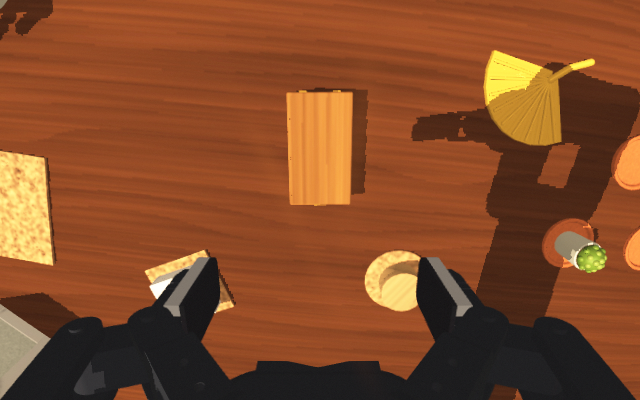

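The box is at (639,−8.5) with yaw 6.2°, and the marble, jar and plant are standing at (180,285), (405,285) and (585,250). Descending on the box.

Request:
step_arm([
  {"travel": [0.025,-0.001,-0.08],"angular": [0,0,0.006],"gripper": 1},
  {"travel": [0.025,-0.001,-0.16],"angular": [0,0,0.006],"gripper": 1},
  {"travel": [0.025,-0.001,-0.24],"angular": [0,0,0.006],"gripper": 1},
  {"travel": [0.025,-0.001,-0.31],"angular": [0,0,0.006],"gripper": 1},
  {"travel": [0.025,-0.001,-0.36],"angular": [0,0,0.006],"gripper": 1},
  {"travel": [0.025,-0.001,-0.38],"angular": [0,0,0.006],"gripper": 1},
  {"travel": [0.025,-0.001,-0.38],"angular": [0,0,0.006],"gripper": 1},
  {"travel": [0.025,-0.001,-0.38],"angular": [0,0,0.006],"gripper": 1},
  {"travel": [0.025,-0.001,-0.38],"angular": [0,0,0.006],"gripper": 1},
])

```text
t: 25.55
tool_pos: [0.6415, -0.0093, 0.0386]
tool_rot: [3.136, 0.169, 0.008]
contact_force: [-0.1, -0.2, 0.2]
opening: 0.0855
grip_force: 0.0
```

Run:
```python
from h import *
d=cap('wrist','w15.png');st();hsv=cv2.cvtColor(d['img'],cv2.COLOR_RGB2HSV)
b=cv2.inRange(hsv,(11,100,60),(20,215,255))
for y in (210,240,250): print(y,[tuple(x) for x in [np.flatnonzero(b[y,220:420])[[0,-1]]+220]])
print(proj(d,[[.62,-.0085+.035-.002,.036],[.62,-.0085-.035-.002,.036]]))
for y in(230,250): print([hsv[y,x].tolist() for x in range(220,420,12)])
```

```text
25.6 [ 0.6414 -0.0094  0.0384] yaw 6.16 tilt [ 0.0047 -0.0006] [0.5 0.2 0.8] 0.0851
210 [(np.int64(238), np.int64(391))]
240 [(np.int64(241), np.int64(389))]
250 [(np.int64(242), np.int64(388))]
[[243.74998405 291.32473298]
 [384.52899032 304.25847172]]
[[10, 187, 150], [10, 190, 152], [12, 187, 147], [12, 184, 126], [12, 187, 135], [12, 183, 127], [12, 188, 149], [12, 187, 146], [12, 189, 147], [13, 187, 142], [12, 185, 145], [12, 184, 151], [13, 190, 156], [13, 192, 145], [13, 188, 136], [10, 185, 84], [9, 180, 82]]
[[10, 186, 145], [9, 187, 143], [13, 188, 149], [13, 183, 127], [12, 186, 136], [12, 180, 123], [12, 182, 137], [12, 189, 143], [13, 190, 154], [13, 184, 141], [12, 184, 144], [16, 182, 244], [13, 188, 155], [12, 184, 147], [12, 186, 129], [9, 177, 82], [10, 191, 159]]
```

Request:
step_arm([
  {"travel": [-0.003,0.001,-0.02],"angular": [0,0,0],"gripper": 1},
  {"travel": [-0.003,0.001,-0.04],"angular": [0,0,0],"gripper": 1},
  {"travel": [-0.003,0.001,-0.055],"angular": [0,0,0],"gripper": 1},
  {"travel": [-0.003,0.001,-0.057],"angular": [0,0,0],"gripper": 1},
  {"travel": [-0.003,0.001,-0.057],"angular": [0,0,0],"gripper": 0.92},
  {"travel": [-0.003,0.001,-0.057],"angular": [0,0,0],"gripper": 0.85},
  {"travel": [-0.003,0.001,-0.057],"angular": [0,0,0],"gripper": 0.7},
  {"travel": [-0.003,0.001,-0.057],"angular": [0,0,0],"gripper": 0.7},
  {"travel": [-0.003,0.001,-0.057],"angular": [0,0,0],"gripper": 0.7},
], squeeze=60)

```text
t: 26.5
tool_pos: [0.6384, -0.0087, 0.002]
tool_rot: [3.137, 0.168, 0.002]
contact_force: [0.6, -0.9, 2.3]
opening: 0.0687
grip_force: 70.3
```

Request:
step_arm([
  {"travel": [0,0,0.01],"angular": [0,0,0],"gripper": 0.7},
  {"travel": [0,0,0.05],"angular": [0,0,0],"gripper": 0.7},
  {"travel": [0,0,0.12],"angular": [0,0,0],"gripper": 0.7},
  {"travel": [0,0,0.2],"angular": [0,0,0],"gripper": 0.7},
  {"travel": [0,0,0.2],"angular": [0,0,0],"gripper": 0.7},
  {"travel": [0,0,0.2],"angular": [0,0,0],"gripper": 0.7},
  {"travel": [0,0,0.2],"angular": [0,0,0],"gripper": 0.7},
])

```text
t: 27.2
tool_pos: [0.6362, -0.0084, 0.1192]
tool_rot: [-3.136, -0.168, 0.006]
contact_force: [-0.5, 0.1, -3.5]
opening: 0.0688
grip_force: 70.3
```

Run:
```python
from h import *
d=cap('wrist','w16.png');st();s=ctrl.get_obs();hsv=cv2.cvtColor(d['img'],cv2.COLOR_RGB2HSV)
b=cv2.inRange(hsv,(11,100,60),(21,215,255));b=cv2.morphologyEx(b,cv2.MORPH_OPEN,np.ones((5,5)))
b[:,:200]=0;b[:,440:]=0
R=cv2.Rodrigues(s['tool_rot'])[0]
# expected far-edge corners of held box (bottom at TCP+0): far edge in tool x=+.062
for y in range(110,270,20): print(y,(np.flatnonzero(b[y])[[0,-1]] if b[y].any() else None))
T=[[.062,-.035,-.034],[.062,.035,-.034],[-.02,-.035,-.034],[-.02,.035,-.034]]
print(proj(d,[R@np.array(t)+s['tool_pos'] for t in T]).round(1))
```

```text
27.25 [ 0.6359 -0.0084  0.1186] yaw 6.15 tilt [-0.0046  0.0006] [ 0.5 -0.8 -2.2] 0.069
110 None
130 [228 407]
150 [211 425]
170 [212 423]
190 [214 421]
210 [216 419]
230 [218 417]
250 [220 415]
[[207.5 137.3]
 [425.2 137.2]
 [228.3 346.5]
 [405.  346.4]]
```

Request:
step_arm([
  {"travel": [-0.02,0.04,0.02],"angular": [0,0,-0.02],"gripper": 0.7},
  {"travel": [-0.04,0.12,0.02],"angular": [0,0,-0.05],"gripper": 0.7},
  {"travel": [-0.06,0.2,0.02],"angular": [0,0,-0.08],"gripper": 0.7},
  {"travel": [-0.085,0.28,0.02],"angular": [0,0,-0.1],"gripper": 0.7},
  {"travel": [-0.11,0.36,0.02],"angular": [0,0,-0.13],"gripper": 0.7},
  {"travel": [-0.133,0.44,0.02],"angular": [0,0,-0.16],"gripper": 0.7},
  {"travel": [-0.157,0.52,0.02],"angular": [0,0,-0.19],"gripper": 0.7},
  {"travel": [-0.18,0.6,0.02],"angular": [0,0,-0.207],"gripper": 0.7},
  {"travel": [-0.197,0.654,0.02],"angular": [0,0,-0.207],"gripper": 0.7},
  {"travel": [-0.197,0.654,0.02],"angular": [0,0,-0.207],"gripper": 0.7},
])

```text
t: 28.25
tool_pos: [0.5164, 0.387, 0.1306]
tool_rot: [3.14, -0.079, -0.006]
contact_force: [1.1, -0.2, -2.1]
opening: 0.0692
grip_force: 70.1
```

Request:
step_arm([
  {"travel": [0,0,-0.05],"angular": [0,0,0],"gripper": 0.7},
  {"travel": [0,0,-0.1],"angular": [0,0,0],"gripper": 0.7},
  {"travel": [0,0,-0.14],"angular": [0,0,0],"gripper": 0.7},
  {"travel": [0,0,-0.16],"angular": [0,0,0],"gripper": 0.7},
  {"travel": [0,0,-0.16],"angular": [0,0,0],"gripper": 0.7},
  {"travel": [0,0,-0.16],"angular": [0,0,0],"gripper": 0.7},
  {"travel": [0,0,-0.16],"angular": [0,0,0],"gripper": 0.7},
])

```text
t: 28.95
tool_pos: [0.5208, 0.3842, 0.0391]
tool_rot: [-3.139, 0.087, -0.004]
contact_force: [1.3, 0.2, -2.0]
opening: 0.0691
grip_force: 70.2
```

Run:
```python
from h import *
cap('wrist');st();cap('wrist');st()
```

```text
29.0 [0.5208 0.3843 0.0393] yaw -3.18 tilt [0.0028 0.0016] [-0.4  0.5 -2.4] 0.0693
29.05 [0.5207 0.3843 0.0392] yaw -3.17 tilt [0.0027 0.0015] [ 0.5 -0.5 -1. ] 0.0692
```

Request:
step_arm([
  {"travel": [-0.003,0,-0.02],"angular": [0,0,0],"gripper": 0.7},
  {"travel": [-0.003,0,-0.038],"angular": [0,0,0],"gripper": 0.7},
  {"travel": [-0.003,0,-0.05],"angular": [0,0,0],"gripper": 0.7},
  {"travel": [-0.003,0,-0.052],"angular": [0,0,0],"gripper": 0.7},
  {"travel": [-0.003,0,-0.052],"angular": [0,0,0],"gripper": 0.7},
  {"travel": [-0.003,0,-0.052],"angular": [0,0,0],"gripper": 0.7},
  {"travel": [-0.003,0,-0.052],"angular": [0,0,0],"gripper": 0.7},
])

```text
t: 29.75
tool_pos: [0.5174, 0.3836, 0.0059]
tool_rot: [3.14, -0.087, -0.001]
contact_force: [-2.4, -1.6, 3.1]
opening: 0.0694
grip_force: 71.1
```

Request:
step_arm([
  {"travel": [0,0,-0.002],"angular": [0,0,0],"gripper": 0.7},
  {"travel": [0,0,-0.002],"angular": [0,0,0],"gripper": 0.7},
  {"travel": [0,0,-0.002],"angular": [0,0,0],"gripper": 0.7},
])

```text
t: 30.05
tool_pos: [0.5176, 0.3836, 0.0059]
tool_rot: [3.14, -0.087, -0.001]
contact_force: [-5.8, -2.9, 8.9]
opening: 0.0688
grip_force: 71.7
```

Request:
step_arm([
  {"travel": [0,0,0],"angular": [0,0,0],"gripper": 0.9},
  {"travel": [0,0,0],"angular": [0,0,0],"gripper": 1},
  {"travel": [0,0,0],"angular": [0,0,0],"gripper": 1},
  {"travel": [0,0,0],"angular": [0,0,0],"gripper": 1},
  {"travel": [0,0,0.03],"angular": [0,0,0],"gripper": 1},
  {"travel": [0,0,0.1],"angular": [0,0,0],"gripper": 1},
  {"travel": [0,0,0.18],"angular": [0,0,0],"gripper": 1},
  {"travel": [0,0,0.26],"angular": [0,0,0],"gripper": 1},
  {"travel": [0,0,0.34],"angular": [0,0,0],"gripper": 1},
  {"travel": [0,0,0.42],"angular": [0,0,0],"gripper": 1},
])

```text
t: 31.05
tool_pos: [0.5175, 0.3837, 0.2607]
tool_rot: [-3.139, 0.087, -0.003]
contact_force: [0.2, -0.3, -0.2]
opening: 0.0854
grip_force: 0.0
```

Request:
step_arm([
  {"travel": [0.05,-0.13,0.12],"angular": [0,0,0.07],"gripper": 1},
  {"travel": [0.05,-0.13,0.12],"angular": [0,0,0.07],"gripper": 1},
  {"travel": [0.05,-0.13,0.12],"angular": [0,0,0.07],"gripper": 1},
  {"travel": [0.05,-0.13,0.12],"angular": [0,0,0.07],"gripper": 1},
  {"travel": [0.05,-0.13,0.12],"angular": [0,0,0.07],"gripper": 1},
])

```text
t: 31.55
tool_pos: [0.547, 0.3061, 0.3279]
tool_rot: [-3.142, 0.0, 0.003]
contact_force: [-0.5, -0.1, -0.2]
opening: 0.0854
grip_force: 0.0
```

Run:
```python
from h import *
cap('wrist');d=cap('wrist','w17.png');st();hsv=cv2.cvtColor(d['img'],cv2.COLOR_RGB2HSV)
print(proj(d,[[.519,.384,.04],[.427,.1475,.03]]).round())
cork=cv2.inRange(hsv,(15,60,60),(32,255,255))
m=cv2.inRange(hsv,(0,0,130),(180,55,255));m[:,:250]=0;m[:,450:]=0
print('marble top');blobs(d,m,.030,600)
b=cv2.inRange(hsv,(10,140,175),(17,225,255));b=cv2.morphologyEx(b,cv2.MORPH_OPEN,np.ones((5,5)))
print('box top');blobs(d,b,.040,600)
print('mats');blobs(d,cork,.004,600)
x,y=proj(d,[[.519,.384,.04]])[0].astype(int)
print([hsv[y,x+i].tolist() for i in range(-70,71,7)])
```

```text
31.65 [0.5465 0.3064 0.3264] yaw 0.05 tilt [-0.0037 -0.001 ] [ 0.4 -0.2 -0.6] 0.0858
[[257. 175.]
 [430. 237.]]
marble top
[428. 232.] rect [428.  148.2] [65.5 65.9] 26.1 circ [428.2 148.9] 88.8
box top
[ 42. 308.] rect [299.2 735.4] [ 52.4 129.2] 89.4 circ [299.2 736.5] 138.6
[264. 176.] rect [517.9 383.3] [ 68.9 124. ] 86.9 circ [518.1 383.4] 139.7
mats
[244. 306.] rect [267.5 421.6] [123.7 170.7] 72.6 circ [270.  431.1] 194.2
[414. 227.] rect [427.1 147.9] [92.7 91.3] 26.3 circ [428.2 148.2] 126.3
[616. 206.] rect [ 466.1 -149.3] [84.8 58.2] 65.5 circ [ 465.  -148.6] 85.7
[273. 175.] rect [507.3 372.9] [ 41.4 134.2] 84.5 circ [507.3 375.4] 138.6
[260. 141.] rect [519.3 385.1] [ 96.3 151.8] 85.8 circ [518.8 384.7] 178.4
[ 21. 333.] rect [377.4 767.2] [110.3 526.9] 73.3 circ [389.8 808.7] 527.4
[[10, 190, 142], [10, 194, 139], [10, 190, 142], [10, 190, 141], [10, 189, 143], [10, 191, 144], [23, 127, 254], [14, 190, 230], [14, 186, 234], [15, 188, 235], [14, 186, 232], [14, 187, 231], [15, 187, 237], [15, 182, 242], [13, 191, 191], [13, 163, 160], [10, 174, 76], [10, 192, 150], [10, 192, 149], [10, 190, 150], [10, 193, 149]]
```

The box is within about 1.5 mm of its mat's centre, the marble and jar within about 1 mm, and their sides are parallel to the mats to well under 1°. The plant was upright in its saucer at the last look. Handing in.

```bash
python3 -c "
from station import ctrl
print(ctrl.finish_job())"
```

```text
the job is handed in; nothing more can be done
None
```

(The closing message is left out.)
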